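Index a vial carousel to its filling stop

ROBOT

A 6-joint arm with a two-finger parallel gripper is mounted at the origin on the work surface. World frame = base frame: x ahead of the robot, y to its left, z up, the work surface at z = 0. Lengths are in m, angles in rad, forces in N, time in s.
With the tool pointing down it reaches from about 0.35 to 0.775 m from the base axis. Payload 5.5 kg.
Tool frame: the origin (TCP) lies between the finger pads; the fingertips stand 22 mm ahead of it and the grasp point (between the pads) lies 3 mm ahead of it (env.finger_overhang is the distance from the TCP to the fingertips, in m); y points along the fingers, x is the direction in which the jaws open and shut, and the axes are right-handed (so a half turn about y gives the same grasp; the last joint's range is limited). The gripper opens to 85 mm and grips with 20 to 120 N. Pads are 22 mm wide; open, the fingers measure 114 mm over their backs; the gripper's body (76 mm by 85 mm) begins 54 mm behind the grasp point. The pads swing forward as they close: fully open they stand 13 mm farther back than shut.
Start: joints at [1.044, 0.313, 0.046, 1.304, 0, 1.431], TCP at [0.217, 0.533, 0.253] pointing down, gripper open.
Joint ranges: [-2.76, 2.76], [-0.86, 1.69], [-1.03, 1.26], [-2.2, 2.34], [-1.47, 1.5], [-3.14, 3.14]. Speed limits (rad/s): [2.57, 2.57, 3.14, 3.14, 3.14, 3.14].

INTERFACE

Orientations are given as a unit quaternion [w, x, y, z].
In Python, from workcell import monitor, cams, job, env gives the robot as it stands.
- The arm moves only by the tool drive_tool, never from a script. Its argument "plan" is text: rows parted by semicolons, each of 7 numbers parted by spaces: the opening, from -1 (shut) to 1 (fully open), then the shift along the tool's x, y, z in mm, then the turn, a rotation vector about the tool's x, y, z in degrees. In form: gripper x y z rx ry rz; .... A call has 1 to 8 rows; each row shifts and turns the pose as measured when the row begins, along the tool's axes as they then stand; what a row does not reach is not made up. A row lasts 1/8 s, in which the tool goes at most 62.5 mm and 10.7 degrees, less where a joint would pass 70% of its speed; a pose out of reach is approached as far as the arm can. A call is refused whole if a number of a shift passes 62.5 or a number of a turn 10.7, either way. A call with a gripper value outside its range is refused whole. The fingers move at their own pace and stop on an object; "grip_force" is the grip in N (left out, the last holds). Time passes only in rows, so rows that do not move let the fingers close. It gives the time, the measured TCP pose, the force and the opening at its end, in the units of the state.
- monitor.get_state(): the state, without advancing time (a new reading comes with each control period).
- cams.read_camera(name): name is "scene" or "top" or "wrist"; returns (picture, depth): 384x512x3 uint8, red, green, blue; 384x512 float32, m along the optical axis (not along the pixel's ray), 0 where there is no reading.
- cams.calibration(name): a dict with "fx", "fy", "cx", "cy" (pixels), "R" (3x3) and "t" (3): a world point X has camera coordinates R X + t. Camera axes: x right, y down, z forward; pixel columns grow to the right and rows downward; lengths in m; the calibration is good to about 2 mm. A picture is of the moment at which its call begins: read the wrist's pose just before it. calibration takes no time and is no camera call; for the wrist camera it gives the pose at the moment of the call.
- job.hand_in(): hands the job in, once; it reports no verdict.
The state is a dict: "clock": time; "joint_pos": joint angles; "qvel": joint speeds; "tau": joint torques, N m; "tcp_pos": TCP position; "orientation": TCP orientation; "wrist_force": force on the tool from outside, world axes, zero at the start; "ft_torque": the same for the moment, N m; "finger_gap": finger opening in m.
Only numpy, scipy, OpenCV 4.12 (cv2) and the standard library are available. Lean on these libraries where they do the work, as an engineer would, in place of code of your own. Each camera call takes 0.05 s, during which the arm holds its last target.

TASK

The vial carousel is pinned at its loading stop: pull up the black knob of the sprung index pin, swing the platter counter-clockwise (seen from above) and let the pin spring fully home into the next hole, the brass-ringed one in the blue stop plate that sets the filling position, then let go. That plate is clamped wherever the job needs it, so feel for the hole with the pin riding on the plates, and never force the platter round against a pin that sits in a hole. Keep the vials standing in their cups and leave everything else on the tray alone.

Things in the scene. Friction and masses are not known exactly. Their poses are not given: they have to be found in the camera images.
- knob (a point): centre of the round black pull knob (26 mm diameter, 24 mm high, red dot on top) of the sprung index plunger, 128 mm from the axis; 100 mm above the work surface with the pin home. Take it from above, fingers along the turning circle (vial cups stand inward). Below it: a 19 mm thick barrel from 66 to 85 mm above the work surface, on the platter's 36 mm wide ear (top at 66 mm)
- axis (a point): point on the carousel's upright turning axis, 100 mm above the work surface. Base 316 mm across; white platter 200 mm across, its top at 66 mm, with six blue cups on a 70 mm radius, four of them holding vials (tops at 119 mm). A filling nozzle on a post, 190 mm high, stands on the rim on the side away from the knob
- rotor (a joint): platter angle, rad: 0 with the pin in the loading (home) hole, growing counter-clockwise seen from above; turns from -0.05 to 0.80 against about 0.12 N m of friction. The filling hole lies somewhere between 0.45 and 0.70: its blue stop plate is clamped where the job needs it and its place is not measured. There is no other hole
- index_pin (a joint): height of the sprung pin, m: 0 fully home in a hole, 0.009 with its nose riding on top of the stop plates, 0.013 pulled up to its stop. The spring pushes it down with 4.8 N at 0, 8.4 N at 0.009 and 10 N at 0.013
- pin_shank: the steel pin, 10 mm diameter, 2.5 mm chamfered nose; origin: centre of the nose's tip, 59 mm below the knob's centre. Holes are 12 mm wide, 10 mm deep, in stop plates (steel: loading, blue: filling) whose tops, 50 mm above the work surface, form a continuous flat track from hole to hole and beyond. Allowed load on the pin: 30 N, and 15 N of side load once it has dropped into the filling hole
- vial0: loose sample vial, 25 mm diameter, 53 mm high, orange cap, standing 16 mm deep in a cup on the platter; origin at the centre of its underside, z up along it
- vial1: loose sample vial, 25 mm diameter, 53 mm high, orange cap, standing 16 mm deep in a cup on the platter; origin at the centre of its underside, z up along it
- vial2: loose sample vial, 25 mm diameter, 53 mm high, green cap, standing 16 mm deep in a cup on the platter; origin at the centre of its underside, z up along it
- vial3: loose sample vial, 25 mm diameter, 53 mm high, orange cap, standing 16 mm deep in a cup on the platter; origin at the centre of its underside, z up along it
- rack_blue: bystander: blue 96-well tube rack, 125 x 82 x 26 mm, on the tray; origin at the centre of its underside
- rack_green: bystander: green 96-well tube rack, 125 x 82 x 26 mm, on the tray; origin at the centre of its underside
- rack_pink: bystander: pink 96-well tube rack, 125 x 82 x 26 mm, on the tray; origin at the centre of its underside
- wire_rack: bystander: blue wire tube rack, 212 x 142 x 70 mm, with capped tubes up to 102 mm high; origin at the centre of its underside
- sharps_bin: bystander: red lidded sharps bin, 168 mm across, 170 mm high; origin at the centre of its underside
- marker: bystander: grey marker pen with dark blue cap, 105 mm long, lying on the tray; origin at the centre of its underside

How it is judged:
On the way, in this order (a step that is already met when the one before it is completed fails the run):
1. the pin is pulled clear of the loading hole (value of joint index_pin above 0.0085 m and value of joint rotor below 0.1 rad), for 0.05 s.
2. the platter is swung on towards the filling stop with the pin out of the holes (value of joint index_pin above 0.007 m and value of joint rotor above 0.2 rad), for 0.05 s.
At the end, for the whole second after the job is handed in: The index pin is fully home (within 2 mm of the bottom of its travel) in the filling hole, 0.42 to 0.73 rad counter-clockwise from the loading stop, and the platter is at rest (value of joint index_pin below 0.002 m and value of joint rotor between 0.42 and 0.73 rad and velocity of joint rotor between -0.03 and 0.03 rad/s); the robot touches nothing.
It fails at once if the pin is loaded with more than 30 N (wrenched in the loading hole or driven onto the plates) (contact force between pin_shank and anything else above 30 N).
It fails at once if the platter is forced on against the pin in the filling hole with more than 15 N (contact force between pin_shank and anything else above 15 N and value of joint index_pin below 0.005 m and value of joint rotor above 0.3 rad).
It fails at once if a vial is tipped over or out of its cup (angle between any of vial0, vial1, vial2, vial3's own z axis and vertical above 0.35 rad or horizontal distance between any of vial0, vial1, vial2, vial3 and axis above 0.09 m).
It fails at once if something else on the tray is moved by more than 20 mm (distance of any of rack_blue, rack_green, rack_pink, wire_rack, sharps_bin, marker from where it was at the start of the episode above 0.02 m).
It also fails if it takes over 45 s, if anything falls off the work surface, if the arm or the gripper's body presses on something with over 40 N, if the wrist force passes 120 N, or if a joint passes its speed limit or range.

## Working session

There is one attempt and no reset: what is moved stays moved. The work goes in short steps, Python scripts to look and compute and a tool call to move; the robot and the scene stay as the last step left them, time stands still between calls to the robot, and variables do not carry over. Pictures are saved under pics/ and viewed, and the job is handed in when it is done.

Besides the shell and the picture viewer there is one more tool, called after "Call:" as a command line: name --argument value ..., lists and objects as JSON in quotes. drive_tool: Moves the arm, as the interface text tells. Its arguments: {"type":"object","properties":{"plan":{"type":"string"},"grip_force":{"type":"number"}},"required":["plan"]}

```bash
ls; mkdir -p pics
python3 - <<'E'
from workcell import monitor, cams, job, env
import cv2,numpy as np
s=monitor.get_state();print(s)
for n in ["top","scene","wrist"]:
    c=cams.calibration(n);p,d=cams.read_camera(n)
    np.savez(f"pics/{n}0.npz",p=p,d=d,**c)
    cv2.imwrite(f"pics/{n}0.png",p[:,:,::-1])
    print(n,c)
E
```

```text
pics
{'clock': 0.0, 'joint_pos': array([ 1.04439613e+00,  3.14022933e-01,  4.50148673e-02,  1.30361469e+00,
       -6.66574626e-06,  1.43119502e+00]), 'qvel': array([ 1.30839918e-03,  1.51728871e-03, -2.67784843e-05,  2.04421469e-03,
        1.09874984e-03, -1.45415072e-03]), 'tau': array([-1.16533515e-04, -4.80630505e+01,  2.98531044e+01,  1.96498632e-02,
       -9.46689920e-05,  1.39788699e-05]), 'tcp_pos': array([0.21668258, 0.53211322, 0.2524107 ]), 'orientation': array([-0.58649167,  0.58706045,  0.39400033, -0.39515983]), 'wrist_force': array([ 0.25996904, -1.38713791, -1.0374802 ]), 'ft_torque': array([ 0.04709763,  0.02128765, -0.04295783]), 'finger_gap': 0.0856464683134141}
top {'fx': 472.33358179945986, 'fy': 472.33358179945986, 'cx': 243.36093633571056, 'cy': 193.5430296367958, 'R': array([[-0.00723643, -0.9999664 , -0.00385108],
       [-0.98456785,  0.0077983 , -0.17482947],
       [ 0.17485363,  0.00252651, -0.9845912 ]]), 't': array([-0.0270454 ,  0.57027717,  1.4601922 ])}
scene {'fx': 493.5347731863856, 'fy': 493.5347731863856, 'cx': 268.4502640692367, 'cy': 184.7703155989334, 'R': array([[-0.79996622,  0.60002751, -0.0045871 ],
       [ 0.35998229,  0.47378997, -0.80370132],
       [-0.48006958, -0.64458518, -0.59501525]]), 't': array([ 0.48887914, -0.12207069,  1.79520827])}
wrist {'fx': 340.7681870002749, 'fy': 340.7681870002749, 'cx': 255.18508208531705, 'cy': 191.42223151330177, 'R': array([[ 3.77218006e-01,  9.26124323e-01, -5.59768870e-04],
       [ 8.84310197e-01, -3.60007073e-01,  2.97305200e-01],
       [ 2.75140056e-01, -1.12643884e-01, -9.54782334e-01]]), 't': array([-0.57416841, -0.03839595,  0.37951208])}
```

View pics/top0.png

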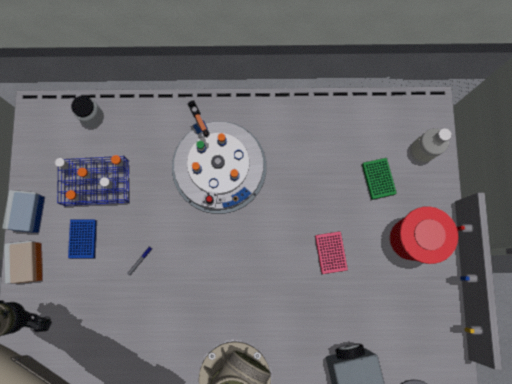

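View pics/scene0.png

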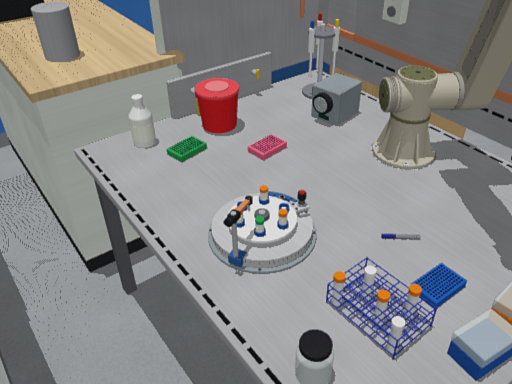

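View pics/wrist0.png

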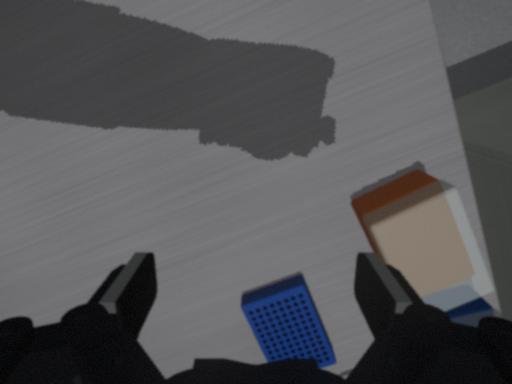

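Run:
```python
import cv2,numpy as np
for n,(x0,y0,w,h) in {"top":(165,90,110,130),"scene":(200,170,130,110)}.items():
    p=np.load(f"pics/{n}0.npz")['p'][y0:y0+h,x0:x0+w,::-1]
    cv2.imwrite(f"pics/{n}0c.png",cv2.resize(p,None,fx=4.5,fy=4.5,interpolation=cv2.INTER_CUBIC))
```

```text
(no output)
```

View pics/top0c.png

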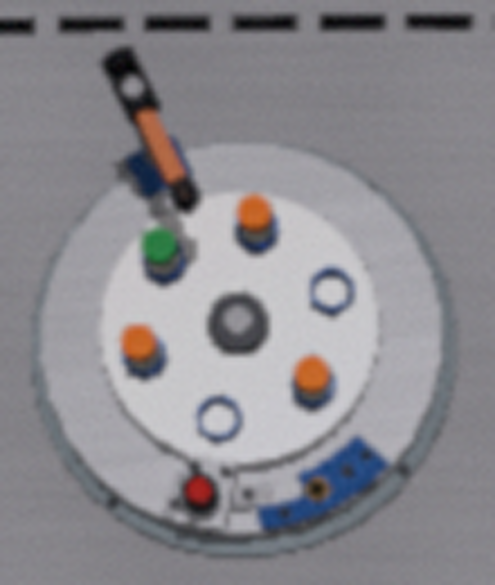

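View pics/scene0c.png

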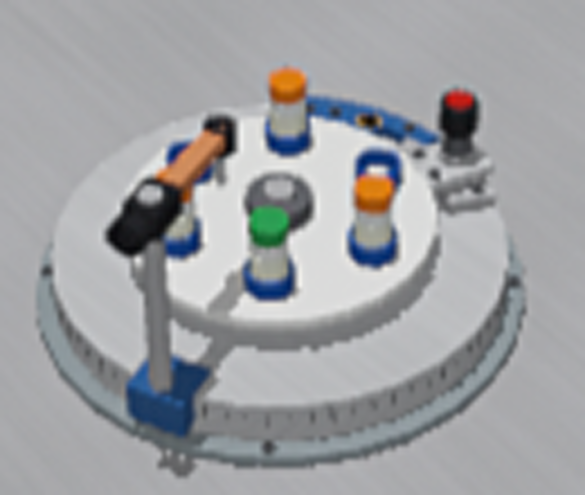

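```bash
cat > h.py <<'E'
import numpy as np
def ray(c,u,v,z):
    R,t=c['R'],c['t'];o=-R.T@t
    d=R.T@np.array([(u-c['cx'])/c['fx'],(v-c['cy'])/c['fy'],1])
    return o+d*(z-o[2])/d[2]
def cloud(c,d):
    v,u=np.mgrid[:d.shape[0],:d.shape[1]]
    P=np.stack([(u-c['cx'])/c['fx']*d,(v-c['cy'])/c['fy']*d,d],-1)
    return (P-c['t'])@c['R']
E
python3 - <<'E'
import numpy as np,cv2
from h import *
from scipy.optimize import least_squares
c=np.load('pics/top0.npz')
f=lambda x,y:(165+(x+.5)/4.5-.5,90+(y+.5)/4.5-.5)
knob=ray(c,*f(200,490),.112);hole=ray(c,*f(317,488),.05)
print('knob',knob,'hole',hole)
cs=np.load('pics/scene0.npz');g=lambda x,y:(200+(x+.5)/4.5-.5,170+(y+.5)/4.5-.5)
print('scene knob',ray(cs,*g(459,101),.112),'hole',ray(cs,*g(370,120),.05))
for n,cc in(('top',c),('scene',cs)):
    P=cloud(cc,cc['d'])
    for lo,hi in((.058,.074),(.04,.056)):
        m=(P[...,2]>lo)&(P[...,2]<hi)&(np.hypot(P[...,0]-knob[0]-.12,P[...,1]-knob[1])<.2)
        q=P[m][:,:2];print(n,m.sum(),np.median(P[m][:,2]))
        if m.sum()>10:
            h=cv2.convexHull(q.astype(np.float32));print(cv2.minEnclosingCircle(h))
# empty cups + vial caps
for p in((331,291),(218,418)):print('cup',ray(c,*f(*p),.08))
for p in((255,211),(161,245),(139,341),(313,373)):print('cap',ray(c,*f(*p),.119))
print('cupcaps opp: mean orange(255,211)?',ray(c,*f(238,318),.09))
E
```

```text
knob [0.54450475 0.07355789 0.112     ] hole [ 0.55566583 -0.00474095  0.05      ]
scene knob [0.54802633 0.07539311 0.112     ] hole [ 0.55560309 -0.00574144  0.05      ]
top 2441 0.06635913652228706
((0.6650639772415161, 0.07256241142749786), 0.1411900818347931)
top 1722 0.043064784381890285
((0.675524115562439, 0.05233690142631531), 0.15169554948806763)
scene 1745 0.06575566050676152
((0.668204128742218, 0.08952496200799942), 0.14634887874126434)
scene 1392 0.041731634256799696
((0.6788554191589355, 0.05236992985010147), 0.1554318517446518)
cup [ 0.69173198 -0.01583843  0.08      ]
cup [0.6008166 0.0636852 0.08     ]
cap [0.73896784 0.03598625 0.119     ]
cap [0.71513523 0.1009102  0.119     ]
cap [0.64717524 0.11539999 0.119     ]
cap [ 0.62376125 -0.00375189  0.119     ]
cupcaps opp: mean orange(255,211)? [0.67012615 0.0492785  0.09      ]
```

```bash
cat > st.py <<'E'
import numpy as np,sys
from scipy.spatial.transform import Rotation as Ro
from workcell import monitor
AX=np.array([.6695,.0494])
s=monitor.get_state();q=s['orientation'];R=Ro.from_quat(q[[1,2,3,0]]).as_matrix()
p=s['tcp_pos'];g=p+R[:,2]*.003
d=g[:2]-AX
print('t',round(s['clock'],3),'tcp',p.round(4),'j',s['joint_pos'].round(3),'gap',round(s['finger_gap'],4))
print('toolx yaw deg',np.degrees(np.arctan2(R[1,0],R[0,0])).round(2),'z',R[:,2].round(3))
print('F',s['wrist_force'].round(2),'M',s['ft_torque'].round(2))
print('rad',np.hypot(*d).round(4),'polar',(np.degrees(np.arctan2(d[1],d[0]))%360).round(2))
if len(sys.argv)>1:
    t=np.array(list(map(float,sys.argv[1:4])));print('shift tool mm',(R.T@(t-p)*1e3).round(1), 'yaw left for toolx=',sys.argv[4], (float(sys.argv[4])-np.degrees(np.arctan2(R[1,0],R[0,0]))).round(2))
E
python3 st.py .545 .0745 .2 258.65; python3 st.py .545 .0745 .2 78.65
```

```text
t 0.15 tcp [0.2167 0.5322 0.2526] j [1.044 0.314 0.045 1.304 0.    1.431] gap 0.0855
toolx yaw deg 67.84 z [-0.926  0.377  0.   ]
F [-0.2  -0.03  0.11] M [ 0.05 -0.01 -0.01]
rad 0.6646 polar 133.27
shift tool mm [-300.    52.9 -476.7] yaw left for toolx= 258.65 190.81
t 0.15 tcp [0.2167 0.5322 0.2526] j [1.044 0.314 0.045 1.304 0.    1.431] gap 0.0855
toolx yaw deg 67.84 z [-0.926  0.377  0.   ]
F [-0.2  -0.03  0.11] M [ 0.05 -0.01 -0.01]
rad 0.6646 polar 133.27
shift tool mm [-300.    52.9 -476.7] yaw left for toolx= 78.65 10.81
```

```bash
sed -i 's/R\[:,2\]\*.003/R[:,1]*.003/; s/R\[:,2\].round/R[:,1].round/' st.py; ls
```

```text
h.py
pics
st.py
```

Call:
drive_tool --plan "1 -20 0 -31 0 0 0; 1 -30 0 -47 0 0 0; 1 -30 0 -47 0 0 0; 1 -30 0 -47 0 0 0; 1 -30 0 -47 0 0 0; 1 -30 0 -47 0 0 0; 1 -30 0 -47 0 0 0" --grip_force 40

```text
clock: 1.02
tcp_pos: [0.4353, 0.2235, 0.2505]
orientation: [-0.585, 0.585, 0.396, -0.398]
wrist_force: [-0.0, 0.3, -0.1]
finger_gap: 0.0855
```

```bash
python3 st.py .545 .0745 .2 78.65
```

```text
t 1.025 tcp [0.4353 0.2235 0.2505] j [ 0.311  0.151 -0.171  1.252 -0.002  0.689] gap 0.0855
toolx yaw deg 68.36 z [-0.002 -0.002 -1.   ]
F [-0.03  0.35 -0.09] M [ 0.   -0.04  0.03]
rad 0.2918 polar 143.37
shift tool mm [ -97.9   50.6 -156.9] yaw left for toolx= 78.65 10.29
```

Call:
drive_tool --plan "1 -28 0 -45 0 0 0; 1 -28 0 -45 0 0 0; 1 -28 0 -45 0 0 0; 1 -14 0 -22 0 0 0; 1 0 0 0 0 -5 0; 1 0 0 0 0 -5 0; 1 0 0 0 0 0 0"

```text
clock: 1.9
tcp_pos: [0.5495, 0.0637, 0.2479]
orientation: [0.55, -0.549, -0.444, 0.447]
wrist_force: [0.4, 0.1, 0.4]
finger_gap: 0.0856
```

```bash
python3 st.py .545 .0745 .2 78.65
python3 - <<'E'
from workcell import cams
import cv2,numpy as np
c=cams.calibration("wrist");p,d=cams.read_camera("wrist");np.savez("pics/wrist1.npz",p=p,d=d,**c);cv2.imwrite("pics/wrist1.png",p[:,:,::-1])
E
```

```text
t 1.9 tcp [0.5495 0.0637 0.2479] j [-0.029  0.276 -0.018  1.282 -0.002  0.179] gap 0.0856
toolx yaw deg 78.11 z [-0.005 -0.002 -1.   ]
F [0.36 0.07 0.44] M [-0.03  0.    0.02]
rad 0.1209 polar 173.2
shift tool mm [ 9.8 47.9  6.4] yaw left for toolx= 78.65 0.54
```

View pics/wrist1.png

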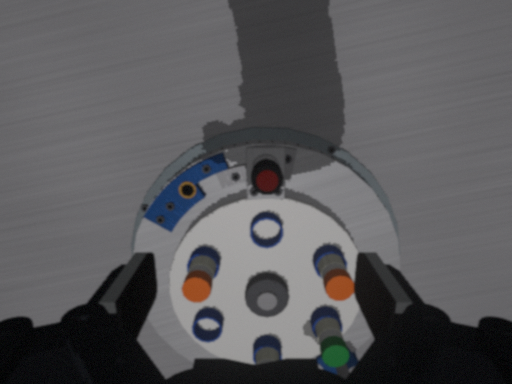

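Run:
```python
import numpy as np,cv2
from h import *
c=np.load('pics/wrist1.npz')
p=c['p'][130:310,130:400,::-1];cv2.imwrite('pics/wrist1c.png',cv2.resize(p,None,fx=2.9,fy=2.9,interpolation=cv2.INTER_CUBIC))
k=ray(c,267,181,.112);h=ray(c,188,189.5,.05);print(k,h)
P=cloud(c,c['d']);print(P[181,267],P[293,267],P[170:192,262:272,2].max())
print('hub',ray(c,267,300,P[300,267,2]))
for u,v in((267,229),(208,323)):print('cup',ray(c,u,v,.082))
for u,v in((197,288),(340,288),(335,355)):print('cap',ray(c,u,v,.119))
for A in((.6695,.0494),):
    a=np.arctan2(k[1]-A[1],k[0]-A[0]);b=np.arctan2(h[1]-A[1],h[0]-A[0]);print(np.hypot(*(k[:2]-A)),np.hypot(*(h[:2]-A)),(b-a)%(2*np.pi))
```

```text
[0.54611996 0.07334524 0.112     ] [ 0.5557319  -0.00541906  0.05      ]
[0.546068   0.07334962 0.11218908] [0.66162607 0.05105789 0.08678583] 0.11550250914801029
hub [0.67025847 0.04938054 0.0852697 ]
cup [0.59886338 0.06375531 0.082     ]
cup [ 0.68658382 -0.01395406  0.082     ]
cap [ 0.62358378 -0.00241295  0.119     ]
cap [0.64819848 0.11528417 0.119     ]
cap [0.71591183 0.10158726 0.119     ]
0.12568217180628896 0.12628661757774778 0.6407158175803165
```

View pics/wrist1c.png

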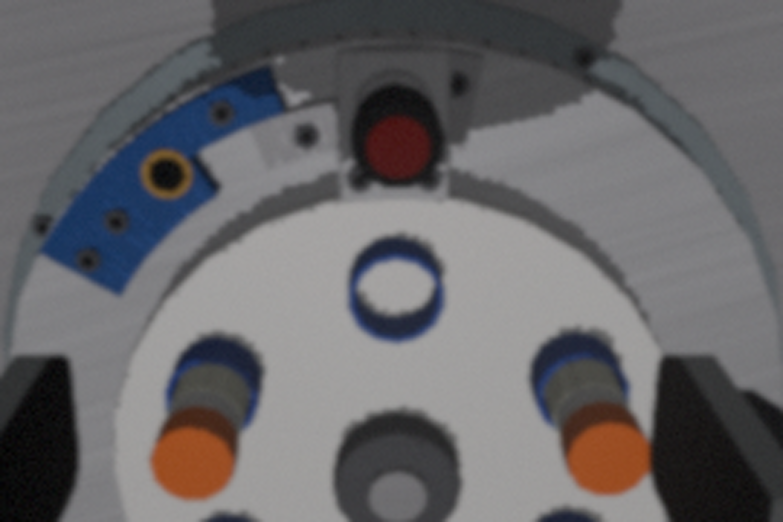

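```bash
sed -i 's/\.6695,\.0494/.6715,.0490/' st.py; python3 st.py .546 .0738 .103 78.8
```

```text
t 1.95 tcp [0.5494 0.0638 0.2479] j [-0.028  0.276 -0.018  1.282 -0.002  0.18 ] gap 0.0853
toolx yaw deg 78.09 z [-0.005 -0.002 -1.   ]
F [-0.12  0.47  0.03] M [ 0.06 -0.02 -0.01]
rad 0.123 polar 173.08
shift tool mm [  9.5 144.9   4.8] yaw left for toolx= 78.8 0.71
```

Call:
drive_tool --plan "1 5 10 2.5 0 -0.7 0; 1 5 30 2.5 0 0 0; 1 0 30 0 0 0 0; 0.5 0 30 0 0 0 0; 0.2 0 15 0 0 0 0; 0.2 0 0 0 0 0 0" --grip_force 50

```text
clock: 2.7
tcp_pos: [0.5433, 0.078, 0.1268]
orientation: [0.547, -0.545, -0.447, 0.451]
wrist_force: [-0.6, 0.3, -0.2]
finger_gap: 0.0514
```

```bash
python3 st.py .546 .0738 .103 78.8
```

```text
t 2.7 tcp [0.5433 0.078  0.1268] j [-3.000e-03  3.390e-01 -2.380e-01  1.001e+00 -1.000e-03  1.920e-01] gap 0.0514
toolx yaw deg 78.82 z [-0.007 -0.001 -1.   ]
F [-0.57  0.3  -0.23] M [-0.03 -0.03 -0.01]
rad 0.1314 polar 167.23
shift tool mm [-3.6 23.8 -3.6] yaw left for toolx= 78.8 -0.02
```

Call:
drive_tool --plan "0.2 -2 0 -1.5 0 0 0; 0.2 0 0 0 0 0 0"

```text
clock: 2.95
tcp_pos: [0.5449, 0.0762, 0.1277]
orientation: [0.547, -0.545, -0.447, 0.451]
wrist_force: [-0.3, -0.1, 1.1]
finger_gap: 0.0515
```

```bash
python3 st.py .546 .0738 .103 78.8
python3 - <<'E'
from workcell import cams
import cv2,numpy as np
c=cams.calibration("wrist");p,d=cams.read_camera("wrist");np.savez("pics/wrist2.npz",p=p,d=d,**c);cv2.imwrite("pics/wrist2.png",p[:,:,::-1])
E
```

```text
t 2.95 tcp [0.5449 0.0762 0.1277] j [-6.000e-03  3.390e-01 -2.350e-01  1.002e+00 -1.000e-03  1.880e-01] gap 0.0515
toolx yaw deg 78.85 z [-0.005 -0.001 -1.   ]
F [-0.3  -0.14  1.1 ] M [ 0.03 -0.06 -0.02]
rad 0.1295 polar 167.88
shift tool mm [-2.1 24.7 -1.7] yaw left for toolx= 78.8 -0.05
```

View pics/wrist2.png

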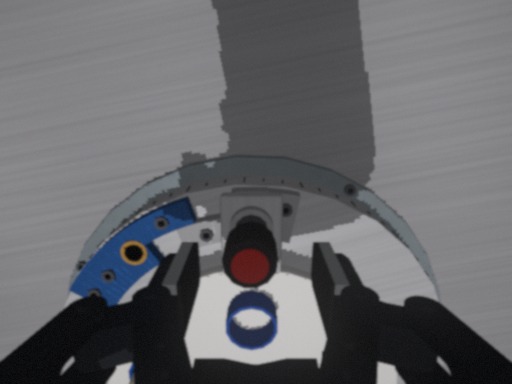

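Run:
```python
import numpy as np
from h import *
c=np.load('pics/wrist2.npz');im=c['p'].astype(int)
m=(im[...,0]>70)&(im[...,1]<50)&(im[...,2]<50);v,u=np.nonzero(m);print(m.sum(),u.mean(),v.mean())
print(ray(c,u.mean(),v.mean(),.112),ray(c,134,252.5,.05),cloud(c,c['d'])[int(v.mean()),int(u.mean())])
```

```text
1004 249.47111553784862 266.13645418326695
[0.54589608 0.07308286 0.112     ] [ 0.55584828 -0.00622045  0.05      ] [0.54439709 0.07321828 0.11453652]
```

Call:
drive_tool --plan "0.2 -2.4 10 -1.7 0 0 0; 0 0 12 0 0 0 0; -0.2 0 1 0 0 0 0; -0.2 0 0 0 0 0 0; -0.2 0 0 0 0 0 0" --grip_force 20

```text
clock: 3.62
tcp_pos: [0.5466, 0.0731, 0.1038]
orientation: [0.547, -0.546, -0.448, 0.45]
wrist_force: [-0.5, -0.7, 0.9]
finger_gap: 0.0341
```

```bash
python3 st.py .546 .0735 .103 78.8
python3 - <<'E'
from workcell import cams
import cv2,numpy as np
c=cams.calibration("wrist");p,d=cams.read_camera("wrist");np.savez("pics/wrist3.npz",p=p,d=d,**c);cv2.imwrite("pics/wrist3.png",cv2.resize(p[180:384,130:380,::-1],None,fx=2.9,fy=2.9))
E
```

```text
t 3.625 tcp [0.5466 0.0731 0.1038] j [-0.012  0.361 -0.267  0.947 -0.001  0.183] gap 0.0341
toolx yaw deg 78.82 z [-0.004 -0.001 -1.   ]
F [-0.49 -0.72  0.89] M [ 0.02 -0.04  0.01]
rad 0.1273 polar 169.07
shift tool mm [0.3 0.8 0.6] yaw left for toolx= 78.8 -0.02
```

View pics/wrist3.png

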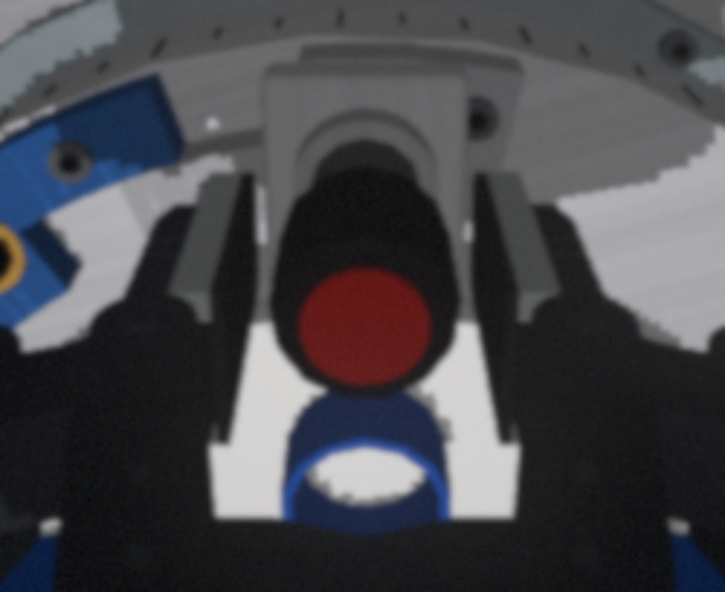

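Call:
drive_tool --plan "-0.3 0 0 0 0 0 0; -0.36 0 0 0 0 0 0; -0.4 0 0 0 0 0 0; -0.5 0 0 0 0 0 0; -0.6 0 0 0 0 0 0" --grip_force 20

```text
clock: 4.3
tcp_pos: [0.547, 0.0731, 0.1045]
orientation: [0.547, -0.546, -0.448, 0.45]
wrist_force: [-0.8, -0.5, -0.4]
finger_gap: 0.0253
```

```bash
python3 st.py .546 .0735 .103 78.8
```

```text
t 4.3 tcp [0.547  0.0731 0.1045] j [-0.012  0.361 -0.266  0.947 -0.001  0.183] gap 0.0253
toolx yaw deg 78.82 z [-0.003 -0.001 -1.   ]
F [-0.77 -0.46 -0.39] M [-0.01 -0.02 -0.01]
rad 0.1269 polar 169.04
shift tool mm [0.2 1.5 1. ] yaw left for toolx= 78.8 -0.02
```

Call:
drive_tool --plan "-1 0 0 0 0 0 0; -1 0 0 0 0 0 0; -1 0 -3 0 0 0 0; -1 0 -3 0 0 0 0; -1 0 0 0 0 0 0" --grip_force 50

```text
clock: 4.92
tcp_pos: [0.5469, 0.0732, 0.1091]
orientation: [0.547, -0.546, -0.448, 0.45]
wrist_force: [2.9, -0.4, -7.8]
finger_gap: 0.0243
```

```bash
python3 st.py .546 .0735 .103 78.8
```

```text
t 4.925 tcp [0.5469 0.0732 0.1091] j [-0.012  0.357 -0.259  0.959 -0.001  0.183] gap 0.0243
toolx yaw deg 78.82 z [-0.004 -0.001 -1.   ]
F [ 2.88 -0.37 -7.77] M [ 0.   -0.53  0.09]
rad 0.1269 polar 169.03
shift tool mm [0.2 6.1 1. ] yaw left for toolx= 78.8 -0.02
```

Call:
drive_tool --plan "-1 0 -3 0 0 0 0; -1 0 -2 0 0 0 0; -1 0 0 0 0 0 0"

```text
clock: 5.3
tcp_pos: [0.5469, 0.0731, 0.1135]
orientation: [0.547, -0.546, -0.447, 0.45]
wrist_force: [2.5, 0.2, -8.8]
finger_gap: 0.0244
```

```bash
python3 st.py .546 .0735 .103 78.8;python3 st.py .546 .0735 .103 78.8|tail -2
```

```text
t 5.3 tcp [0.5469 0.0731 0.1135] j [-0.012  0.354 -0.252  0.97  -0.001  0.183] gap 0.0244
toolx yaw deg 78.82 z [-0.005 -0.001 -1.   ]
F [ 2.48  0.2  -8.8 ] M [ 0.02 -0.67  0.01]
rad 0.1269 polar 169.04
shift tool mm [ 0.2 10.5  0.9] yaw left for toolx= 78.8 -0.02
rad 0.1269 polar 169.04
shift tool mm [ 0.2 10.5  0.9] yaw left for toolx= 78.8 -0.02
```

Call:
drive_tool --plan "-1 0 -2 0 0 0 0; -1 0 0 0 0 0 0"

```text
clock: 5.55
tcp_pos: [0.5469, 0.0732, 0.1154]
orientation: [0.547, -0.546, -0.447, 0.451]
wrist_force: [3.3, 0.1, -9.9]
finger_gap: 0.0244
```

```bash
python3 st.py .546 .0735 .103 78.8
python3 - <<'E'
from workcell import cams
import cv2,numpy as np
c=cams.calibration("scene");p,d=cams.read_camera("scene");cv2.imwrite("pics/scene1.png",cv2.resize(p[130:290,180:360,::-1],None,fx=3.6,fy=3.6,interpolation=cv2.INTER_CUBIC))
E
```

```text
t 5.55 tcp [0.5469 0.0732 0.1154] j [-0.012  0.352 -0.249  0.974 -0.001  0.183] gap 0.0244
toolx yaw deg 78.82 z [-0.005 -0.001 -1.   ]
F [ 3.31  0.11 -9.9 ] M [-0.04 -0.76 -0.05]
rad 0.1269 polar 169.03
shift tool mm [ 0.2 12.4  0.9] yaw left for toolx= 78.8 -0.02
```

View pics/scene1.png

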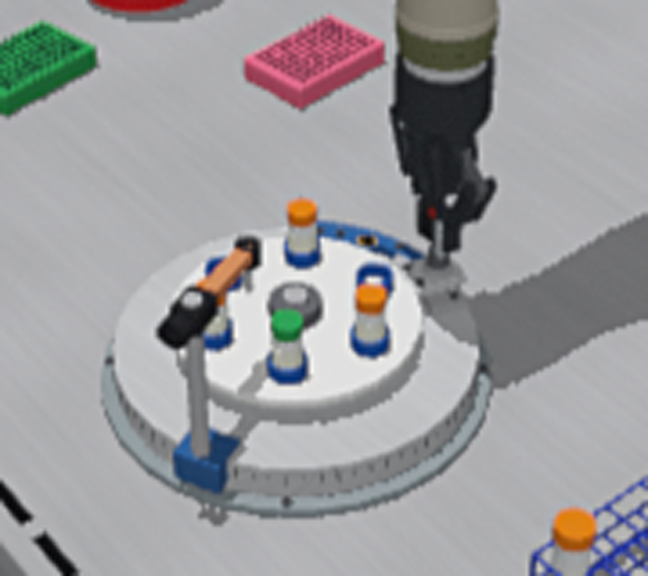

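Call:
drive_tool --plan "-1 -3.4 0 0 0 -1.5 0; -1 -5.6 0 -0.1 0 -2.5 0; -1 -5.6 0 -0.1 0 -2.5 0; -1 -5.6 0 -0.1 0 -2.5 0; -1 0 0 0 0 0 0"

```text
clock: 6.22
tcp_pos: [0.5446, 0.052, 0.1152]
orientation: [0.508, -0.507, -0.491, 0.494]
wrist_force: [3.7, -0.9, -9.7]
finger_gap: 0.0248
```

```bash
python3 st.py .546 .0735 .103 78.8
```

```text
t 6.225 tcp [0.5446 0.052  0.1152] j [-0.051  0.344 -0.262  0.969 -0.001 -0.022] gap 0.0248
toolx yaw deg 88.32 z [-0.004 -0.001 -1.   ]
F [ 3.67 -0.87 -9.75] M [-0.14 -0.69  0.07]
rad 0.1269 polar 178.65
shift tool mm [21.5 12.2 -0.8] yaw left for toolx= 78.8 -9.52
```

Call:
drive_tool --plan "-1 -4.5 0 -0.1 0 -2 0; -1 -6.5 0 -0.15 0 -2.9 0; -1 -6.5 0 -0.15 0 -2.9 0; -1 -6.5 0 -0.15 0 -2.9 0; -1 -6.5 0 -0.15 0 -2.9 0; -1 -6.5 0 -0.15 0 -2.9 0; -1 -4.5 0 -0.1 0 -2 0; -1 0 0 0 0 0 0"

```text
clock: 7.22
tcp_pos: [0.5502, 0.0114, 0.1151]
orientation: [0.421, -0.418, -0.568, 0.57]
wrist_force: [3.5, -0.8, -10.0]
finger_gap: 0.0244
```

```bash
python3 st.py .546 .0735 .103 78.8
python3 - <<'E'
from workcell import cams
import cv2,numpy as np
for n in("wrist","scene"):
    c=cams.calibration(n);p,d=cams.read_camera(n);np.savez(f"pics/{n}4.npz",p=p,d=d,**c);cv2.imwrite(f"pics/{n}4.png",cv2.resize(p[:,:,::-1] if n=="wrist" else p[130:290,180:360,::-1],None,fx=1.5 if n=="wrist" else 3.6,fy=1.5 if n=="wrist" else 3.6,interpolation=cv2.INTER_CUBIC))
E
```

```text
t 7.225 tcp [0.5502 0.0114 0.1151] j [-0.125  0.349 -0.254  0.972 -0.    -0.426] gap 0.0244
toolx yaw deg 107.22 z [-0.004  0.    -1.   ]
F [ 3.48 -0.79 -9.98] M [-0.31 -0.8  -0.07]
rad 0.127 polar 197.22
shift tool mm [ 60.5  12.2 -14.4] yaw left for toolx= 78.8 -28.42
```

View pics/wrist4.png

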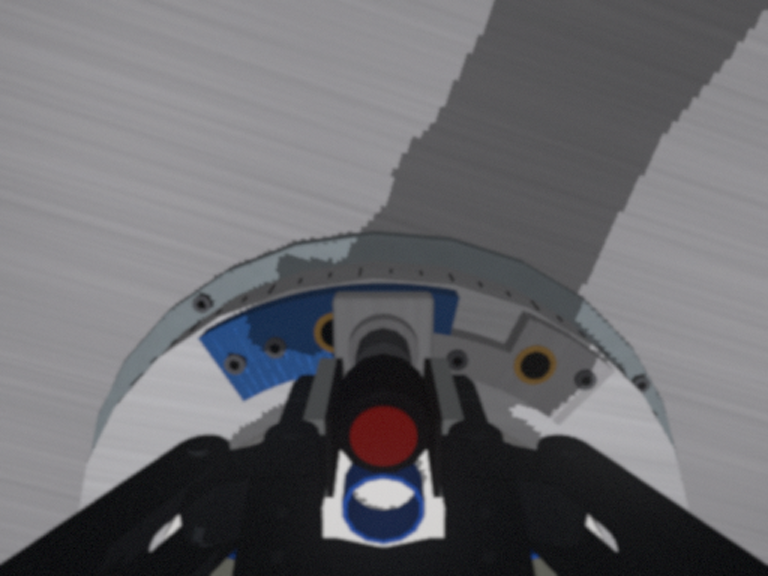

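View pics/scene4.png

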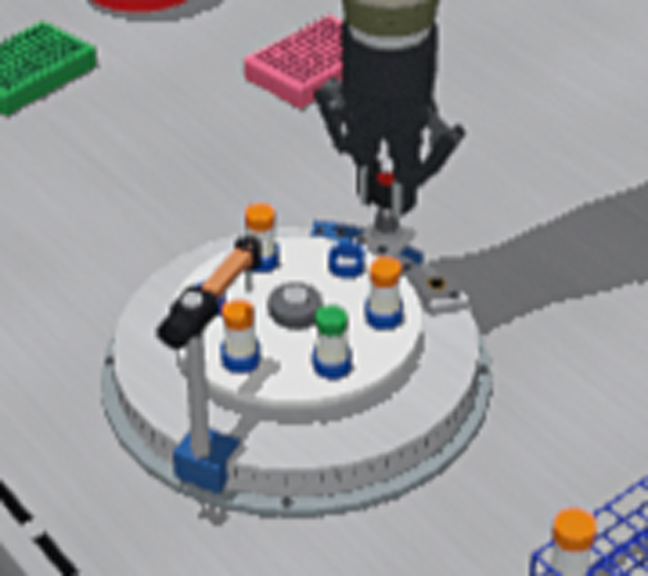

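Run:
```python
import numpy as np,cv2
from h import *
from scipy.optimize import least_squares
c=np.load('pics/wrist4.npz')
h=ray(c,(535.5)/1.5-.17,365/1.5-.17,.05)
c2=np.load('pics/wrist2.npz');c1=np.load('pics/wrist1.npz');c0=np.load('pics/top0.npz')
f=ray(c2,133.5,252,.05)
print(h,f,ray(c1,130+167/2.9-.3,130+173.5/2.9-.3,.05))
for A in((.6715,.049),(.6725,.049),(.6705,.0494)):
    A=np.array(A)
    for q in(f,ray(c1,130+167/2.9-.3,130+173.5/2.9-.3,.05)):
        a=np.arctan2(*(h[:2]-A)[::-1]);b=np.arctan2(*(q[:2]-A)[::-1]);print(A,np.linalg.norm(h[:2]-A),np.linalg.norm(q[:2]-A),np.degrees((b-a)%(2*np.pi)))
p=c['p'][170:300,170:420,::-1];cv2.imwrite('pics/w4c.png',cv2.resize(p,None,fx=3.2,fy=3.2,interpolation=cv2.INTER_CUBIC))
```

```text
[0.54564286 0.07394397 0.05      ] [ 0.55544219 -0.00643199  0.05      ] [ 0.55561565 -0.00611024  0.05      ]
[0.6715 0.049 ] 0.12830518766352872 0.12861617557512092 36.740590566948576
[0.6715 0.049 ] 0.12830518766352872 0.12832116400464533 36.644334605185
[0.6725 0.049 ] 0.12928625395588095 0.12951925043652388 36.46377577855547
[0.6725 0.049 ] 0.12928625395588095 0.1292249582285567 36.36775803209395
[0.6705 0.0494] 0.12724665704179314 0.1278886648664785 37.006253390762446
[0.6705 0.0494] 0.12724665704179314 0.12759232197837322 36.91027028608829
```

View pics/w4c.png

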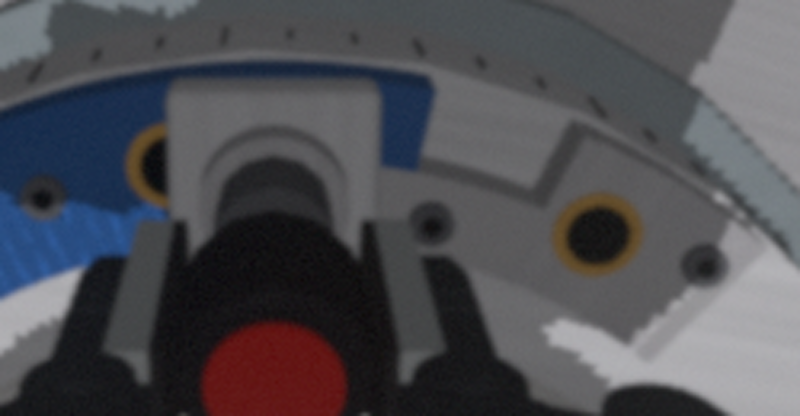

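Call:
drive_tool --plan "-1 -4 0 -0.1 0 -1.8 0; -1 -4 0 -0.1 0 -1.8 0; -1 0 0 0 0 0 0; -1 0 1 0 0 0 0; -1 0 1 0 0 0 0; -1 0 0 0 0 0 0"

```text
clock: 8.07
tcp_pos: [0.5529, 0.0039, 0.1136]
orientation: [0.402, -0.4, -0.582, 0.584]
wrist_force: [2.6, -1.5, -7.9]
finger_gap: 0.0245
```

```bash
python3 st.py .546 .0735 .103 78.8
```

```text
t 8.075 tcp [0.5529 0.0039 0.1136] j [-0.138  0.355 -0.25   0.97  -0.001 -0.504] gap 0.0245
toolx yaw deg 110.99 z [-0.004 -0.    -1.   ]
F [ 2.6  -1.48 -7.93] M [-0.25 -0.58 -0.16]
rad 0.1269 polar 200.8
shift tool mm [ 67.4  10.6 -18.6] yaw left for toolx= 78.8 -32.19
```

Call:
drive_tool --plan "-1 0 0.7 0 0 0 0; -1 0 0 0 0 0 0"

```text
clock: 8.32
tcp_pos: [0.5529, 0.004, 0.1135]
orientation: [0.401, -0.4, -0.582, 0.584]
wrist_force: [2.0, 0.1, -7.9]
finger_gap: 0.0244
```

```bash
python3 st.py | head -3
```

```text
t 8.325 tcp [0.5529 0.004  0.1135] j [-0.138  0.355 -0.251  0.969 -0.001 -0.504] gap 0.0244
toolx yaw deg 110.99 z [-0.003 -0.001 -1.   ]
F [ 1.97  0.11 -7.86] M [-0.21 -0.48 -0.13]
```

Call:
drive_tool --plan "-1 0 1 0 0 0 0; -1 0 0.5 0 0 0 0"

```text
clock: 8.57
tcp_pos: [0.5529, 0.004, 0.1132]
orientation: [0.401, -0.4, -0.582, 0.583]
wrist_force: [-0.5, 0.5, 0.6]
finger_gap: 0.0246
```

```bash
python3 st.py | head -3
```

```text
t 8.575 tcp [0.5529 0.004  0.1132] j [-0.137  0.354 -0.252  0.967 -0.001 -0.504] gap 0.0246
toolx yaw deg 110.99 z [-0.002 -0.001 -1.   ]
F [-0.52  0.46  0.61] M [-0.15  0.05 -0.19]
```

Call:
drive_tool --plan "-0.28 0 0 0 0 0 0; -0.28 0 0 0 0 0 0; -0.28 0 0 0 0 0 0; -0.28 0 0 0 0 0 0" --grip_force 20

```text
clock: 9.07
tcp_pos: [0.553, 0.0045, 0.1139]
orientation: [0.401, -0.4, -0.583, 0.583]
wrist_force: [-0.4, -0.2, -0.9]
finger_gap: 0.0308
```

```bash
cat > snap.py <<'E'
import sys
from workcell import cams
import cv2,numpy as np
from h import *
k=sys.argv[1]
c=cams.calibration("wrist");p,d=cams.read_camera("wrist");np.savez(f"pics/wrist{k}.npz",p=p,d=d,**c);cv2.imwrite(f"pics/wrist{k}.png",cv2.resize(p[180:350,140:380,::-1],None,fx=3.2,fy=3.2,interpolation=cv2.INTER_CUBIC))
im=p.astype(int);m=(im[...,0]>60)&(im[...,1]<50)&(im[...,2]<50);v,u=np.nonzero(m);print('dot',m.sum(),u.mean().round(2),v.mean().round(2))
x=p.shape
print('dot depth z',np.median(cloud(c,d)[m][:,2]).round(4),'xy',np.median(cloud(c,d)[m][:,:2],axis=0).round(4))
E
python3 st.py ; python3 snap.py 5
```

```text
t 9.075 tcp [0.553  0.0045 0.1139] j [-0.137  0.353 -0.251  0.968 -0.    -0.504] gap 0.0308
toolx yaw deg 111.05 z [-0.002  0.    -1.   ]
F [-0.39 -0.24 -0.87] M [ 0.04 -0.05  0.01]
rad 0.1266 polar 200.57
dot 1434 254.12 288.68
dot depth z 0.1219 xy [0.551 0.003]
```

View pics/wrist5.png

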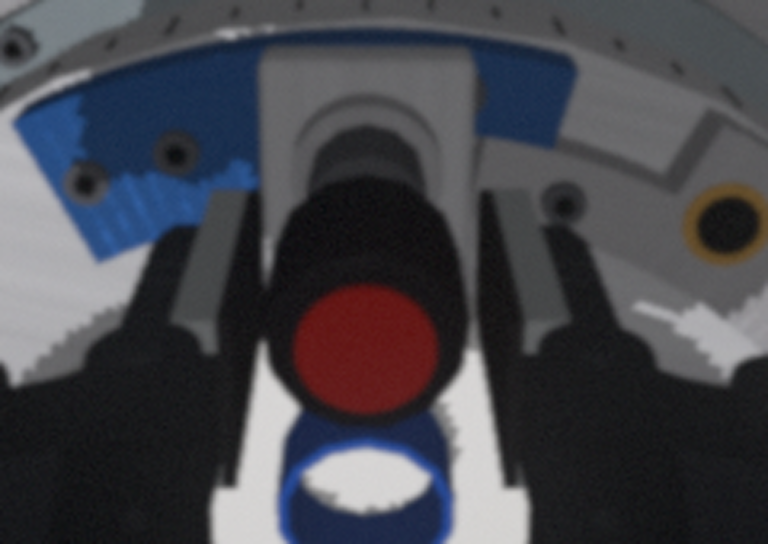

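Call:
drive_tool --plan "-0.28 -2.5 0 0 0 -1.1 0; -0.28 -2.5 0 0 0 -1.1 0; -0.28 -2.5 0 0 0 -1.1 0; -0.28 0 0 0 0 0 0"

```text
clock: 9.62
tcp_pos: [0.5549, 0.0005, 0.1138]
orientation: [-0.384, 0.379, 0.597, -0.594]
wrist_force: [-0.7, -0.0, -0.3]
finger_gap: 0.0307
```

```bash
python3 st.py ; python3 snap.py 6
```

```text
t 9.625 tcp [5.549e-01 5.000e-04 1.138e-01] j [-0.147  0.358 -0.244  0.973  0.007 -0.579] gap 0.0307
toolx yaw deg 114.74 z [-0.003  0.008 -1.   ]
F [-0.75 -0.02 -0.31] M [ 0.05  0.01 -0.01]
rad 0.1263 polar 202.57
dot 1442 261.97 288.35
dot depth z 0.122 xy [0.5517 0.0015]
```

Call:
drive_tool --plan "-0.28 -2 0 0 0 0 0; -0.28 -2 0 0 0 0 0; -0.28 0 0 0 0 0 0"

```text
clock: 10.05
tcp_pos: [0.5553, -0.0007, 0.1137]
orientation: [-0.385, 0.376, 0.599, -0.593]
wrist_force: [-0.2, 1.3, 0.1]
finger_gap: 0.0312
```

```bash
python3 st.py ; python3 snap.py 7
```

```text
t 10.05 tcp [ 0.5553 -0.0007  0.1137] j [-0.152  0.361 -0.241  0.977  0.012 -0.586] gap 0.0312
toolx yaw deg 114.85 z [-0.006  0.013 -1.   ]
F [-0.17  1.27  0.13] M [ 0.25  0.05 -0.02]
rad 0.1264 polar 203.14
dot 1442 261.98 288.86
dot depth z 0.122 xy [5.522e-01 3.000e-04]
```

Call:
drive_tool --plan "-0.28 -2.5 0 0 0 0 0.7; -0.28 -2.5 0 0 0 0 0.3; -0.28 0 0 0 0 0 0"

```text
clock: 10.48
tcp_pos: [0.5561, -0.0032, 0.1136]
orientation: [-0.381, 0.38, 0.597, -0.596]
wrist_force: [0.4, 0.8, -0.0]
finger_gap: 0.0307
```

```bash
python3 st.py ; python3 snap.py 8
```

```text
t 10.475 tcp [ 0.5561 -0.0032  0.1136] j [-0.151  0.358 -0.245  0.968  0.001 -0.586] gap 0.0307
toolx yaw deg 114.94 z [-0.     0.002 -1.   ]
F [ 0.38  0.81 -0.  ] M [ 0.22 -0.05 -0.02]
rad 0.1267 polar 204.32
dot 1428 261.92 289.14
dot depth z 0.1217 xy [ 0.5532 -0.0019]
```

Call:
drive_tool --plan "-0.28 -2.5 0 0 0 0 0.3; -0.28 -2 0 0 0 0 0.3; -0.28 0 0 0 0 0 0"

```text
clock: 10.9
tcp_pos: [0.5582, -0.0084, 0.1133]
orientation: [0.377, -0.384, -0.594, 0.598]
wrist_force: [0.2, -0.9, -0.5]
finger_gap: 0.0307
```

```bash
python3 st.py ; python3 snap.py 9
```

```text
t 10.9 tcp [ 0.5582 -0.0084  0.1133] j [-0.154  0.358 -0.246  0.961 -0.009 -0.589] gap 0.0307
toolx yaw deg 114.89 z [ 0.004 -0.01  -1.   ]
F [ 0.18 -0.95 -0.49] M [-0.05 -0.02  0.03]
rad 0.127 polar 206.88
dot 1289 260.49 278.26
dot depth z 0.1133 xy [ 0.5557 -0.0076]
```

View pics/wrist9.png

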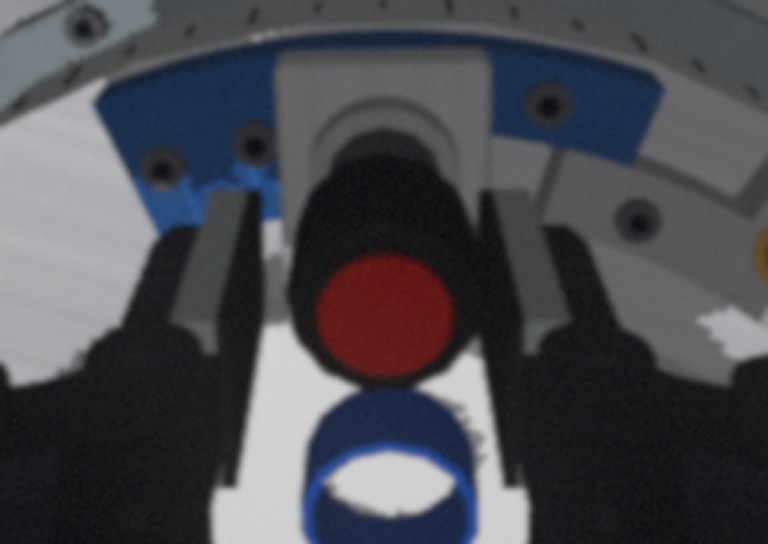

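Run:
```python
import numpy as np
from h import *
for k in(1,2,3,5,8,9):
    c=np.load(f'pics/wrist{k}.npz');im=c['p'].astype(int);m=(im[...,0]>60)&(im[...,1]<50)&(im[...,2]<50)
    q=cloud(c,c['d'])[m];print(k,m.sum(),np.median(q,axis=0).round(4))
```

```text
1 633 [0.5518 0.0735 0.1133]
2 1068 [0.5452 0.0733 0.1133]
3 1459 [0.5451 0.0732 0.1133]
5 1434 [0.551  0.003  0.1219]
8 1428 [ 0.5532 -0.0019  0.1217]
9 1289 [ 0.5557 -0.0076  0.1133]
```

Call:
drive_tool --plan "-0.2 1.5 0 0 0 0 0; 0 0 0 0 0 0 0; 0.2 0 0 0 0 0 0; 0.2 0 -10 0 0 0 0; 0.2 0 -30 0 0 0 0; 0.2 0 -40 0 0 0 0; 0.2 0 -20 0 0 0 0; 0.2 0 0 0 0 0 0"

```text
clock: 11.95
tcp_pos: [0.5573, -0.0063, 0.2186]
orientation: [0.377, -0.384, -0.594, 0.598]
wrist_force: [-0.2, -0.3, -0.2]
finger_gap: 0.0508
```

```bash
python3 st.py ; python3 snap.py 10
python3 - <<'E'
from workcell import cams
import cv2,numpy as np
p,d=cams.read_camera("scene");cv2.imwrite("pics/scene10.png",cv2.resize(p[100:340,130:450,::-1],None,fx=2.4,fy=2.4,interpolation=cv2.INTER_CUBIC))
E
```

```text
t 11.95 tcp [ 0.5573 -0.0063  0.2186] j [-0.15   0.286 -0.076  1.201 -0.01  -0.584] gap 0.0508
toolx yaw deg 114.86 z [ 0.006 -0.011 -1.   ]
F [-0.17 -0.28 -0.25] M [0.01 0.   0.02]
rad 0.1269 polar 205.86
dot 479 252.0 206.75
dot depth z 0.1134 xy [ 0.5564 -0.008 ]
```

View pics/wrist10.png

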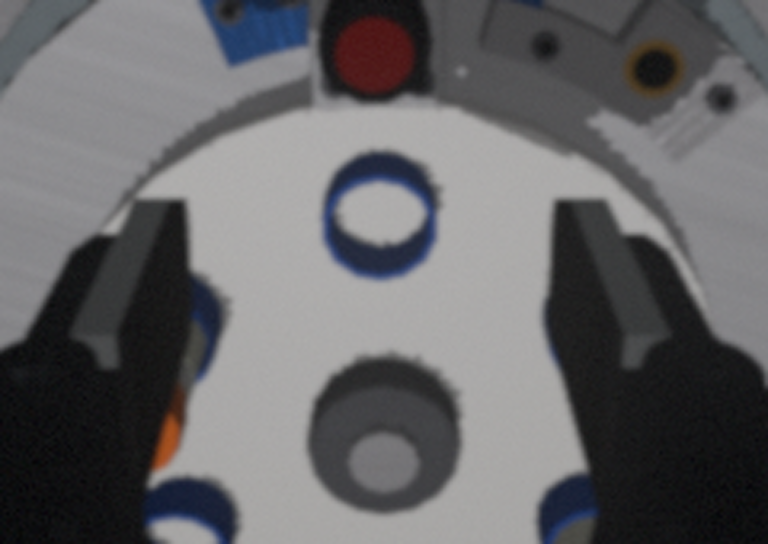

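View pics/scene10.png

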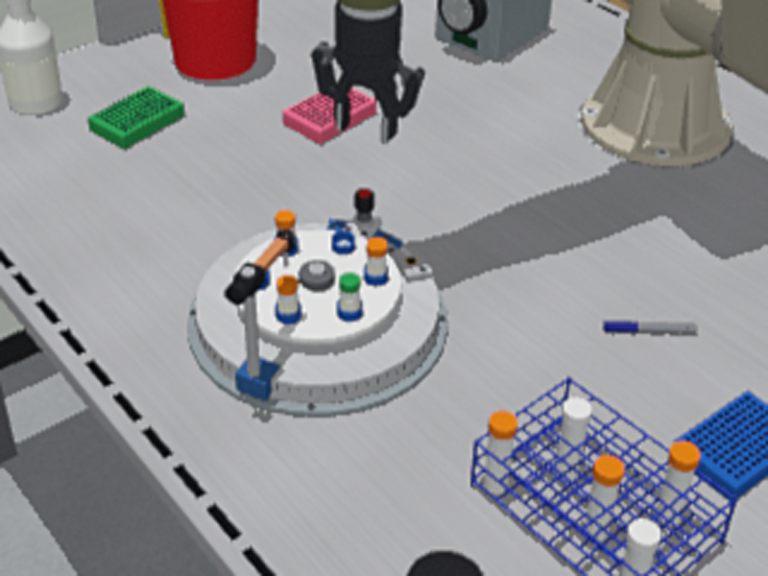

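The knob top is back at its home height (0.1134 m, against 0.1133 m at the start). All four vials are standing, and the gripper is clear.

```bash
python3 -c "
from workcell import job
print(job.hand_in())"
```

```text
the job is handed in; nothing more can be done
None
```

The carousel is pinned in the filling hole and the job is handed in, at about 12 s of the 45 s allowed. The hand-in gives no verdict, so the result rests on my own checks.

**What I did:** I gripped the knob and pulled the pin up about 12 mm, then swung the platter about 32° counter-clockwise. I lowered the pin until it rode on the plate and opened the fingers around the knob. One finger then nudged the platter on until the pin sprang into the brass-ringed hole. Finally I backed off and lifted clear.

**Last checks:**
- **Pin:** the top of the knob reads 0.1134 m, against 0.1133 m when it was home at the start and about 0.122 m while riding on the plate. The pin is fully home.
- **Angle:** the platter stands about 0.64 rad from the loading stop, inside the 0.42–0.73 range.
- **Surroundings:** all four vials are upright in their cups. The racks and pen in the last view look unmoved by eye. The wrist force is near zero with the gripper about 10 cm above the knob.

**What disagreed:** the depth camera reads about 1 mm higher than the nominal 112 mm knob top, both before and after, so I compared readings rather than absolute heights. During the nudging the tool moved less than commanded and tilted by up to about 0.7°; I corrected the tilt. Wrist force readings during the nudging stayed under about 1.5 N, but I had no direct reading of the load on the pin.

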